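# Uncover the hot solder pot with the lid lifter

### The arm

A 7-joint arm with a two-finger parallel gripper is mounted at the origin on the work surface. World frame = base frame: x ahead of the robot, y to its left, z up, the work surface at z = 0. Lengths are in m, angles in rad, forces in N, time in s.
With the tool pointing down it reaches from about 0.4 to 0.85 m from the base axis. Payload 10.4 kg.
Tool frame: the origin (TCP) lies on the centre line of the jaws, within the pads' length; the fingertips stand r.finger_overhang ahead of it and the grasp point (between the pads) lies 5 mm behind it (r.finger_overhang is the distance from the TCP to the fingertips, in m); z points along the fingers, y is the line along which they close (so a half turn about z gives the same grasp; the last joint's range is limited). The gripper opens to 87 mm and grips with 3 to 60 N. Pads are 19 mm wide; open, the fingers measure 117 mm over their backs; the gripper's body (75 mm by 190 mm) begins 51 mm behind the grasp point.
Start: joints at [1.112, 0.332, -0.065, 1.46, 0.022, 1.35, -0.088], TCP at [0.264, -0.567, 0.237] pointing down, gripper open.
Joint ranges: [-2.6, 2.6], [-0.5, 2.12], [-1.47, 1.34], [0.16, 2.42], [-1.27, 4.41], [0.06, 2.06], [-2.6, 2.6]. Speed limits (rad/s): [2.22, 2.22, 2.79, 2.79, 3.14, 3.14, 3.14].

### API

Orientations are given as a unit quaternion [x, y, z, w].
In Python, from bench import read_state, viewer, r gives the robot as it stands.
- The arm moves only by the tool carry_out, never from a script. Its argument "moves" is a list of rows, each a list of 6 numbers: the shift along the tool's x, y, z in units of 40 mm (1.0 is 40 mm), then the turn, a rotation vector about the tool's x, y, z in units of 8 degrees (1.0 is 8 degrees). A call has 1 to 20 rows; each row shifts and turns the commanded pose from where the row before left it, along the tool's axes as they then stand; what a row does not reach is not made up. A row lasts 1/8 s, in which the tool goes at most 62.5 mm and 10.7 degrees, less where a joint would pass 70% of its speed; a pose out of reach is approached as far as the arm can. A call is refused whole if a number of a shift passes 1 or a number of a turn 1, either way. A call with a gripper value outside its range is refused whole. "fingers" is the finger opening in mm, from 0 to 87, set as the call begins (left out, the last holds). The fingers move at their own pace and stop on an object; "force" is the grip in N (left out, the last holds). Time passes only in rows, so rows that do not move let the fingers close. It gives the time, the measured TCP pose, the force, the opening and the grip force at its end, in the units of the state.
- read_state(): the state, without advancing time (a new reading comes with each control period).
- viewer.camera(name): name is "scene" or "top" or "wrist"; returns a dict with "pixels" (420x560x3 uint8, red, green, blue), "range_z" (420x560 float32, m along the optical axis (not along the pixel's ray), 0 where there is no reading), "fx", "fy", "cx", "cy" (pixels), "k1" (the pictures are not rectified: a ray, as slopes to the right and down, at radius r is drawn at 1 + k1 r^2 times it, then the intrinsics apply), "xyz" and "orientation" of the camera in the world. Camera axes: x right, y down, z forward; pixel columns grow to the right and rows downward; lengths in m; the calibration is good to about 2 mm. A picture is of the moment at which its call begins.
- r.close_job(): hands the job in; it is judged then, once.
The state is a dict: "time": time; "joint_positions": joint angles; "joint_vel": joint speeds; "joint_torque": joint torques, N m; "ee_pos": TCP position; "eef_rot": TCP orientation; "ft_force": force on the tool from outside, world axes, zero at the start; "torque": the same for the moment, N m; "width": finger opening in m; "grip_force": force on a finger pad.
Only numpy, scipy, OpenCV 4.12 (cv2) and the standard library are available. Lean on these libraries where they do the work, as an engineer would, in place of code of your own. Each camera call takes 0.05 s, during which the arm holds its last target. There are 200 camera calls.

### The job

The solder pot with the red lamps is hot: hook the lid lifter under the copper loop of its steel lid, lift the lid off level and set it down gently in the middle of the round terracotta rest, touching the lid with nothing but the lifter. Then unhook the lifter and stand it upright back on the green bench mat, and leave the cold pot's blue lid where it is.

Things in the scene. Friction and masses are not known exactly. Their poses are not given: they have to be found in the camera images.
- lifter_grip (a point): Lifter standing on the mat. Point: centre of its yellow handle (22 x 24 x 60 mm tall), 120 mm above the foot's underside; x: way the hook opens. Steel C below: shank 25-35 mm behind the point, arm 82-90 mm above the underside, foot a fork 44 mm wide, 6 mm thick, from x = -35 to 25 mm, tips (inner face x = 20) turned up to 14 mm. A hooked bar lies on it 114 mm under the point.
- hot_lid: Steel lid, 110 mm wide, copper loop; its grey pot (130 mm square, rim 65 mm up) has red lamps. Origin: centre of underside of its 88 mm spigot, 6 mm under the rim; z up. Flange top z = 10 mm. Fixed strap loop spans it along y, so hook it along x. Loop window 76 mm wide, z = 10 to 52; top bar over the origin, 12 mm wide in x, z = 52 to 58. 0.18 kg.
- cold_lid: Bystander to leave alone: all-blue lid of the same shape, size and axes as the hot lid, seated on an equal grey pot whose lamps are dark. Origin: centre of its spigot's underside.
- lid_rest: Terracotta disc, 140 mm across, 8 mm thick, fixed on the mat. Origin: centre of its underside, on the mat's top (3 mm above the work surface); the lid goes on its upper face, 8 mm above the origin.
Not all that is in view belongs to the job. Leave any brown or purple look-alike of the part that bears lifter_grip alone.

How it is judged:
By the outcome, as a careful person would: the job done as asked, in the order asked, and still so for the second after the job is handed in, with the robot touching nothing.
It also fails if it takes over 56 s, if anything falls off the work surface, if the arm or the gripper's body presses on something with over 40 N, if the wrist force passes 120 N, or if a joint passes its speed limit or range.

## Working session

There is one attempt and no reset: what is moved stays moved. The work goes in short steps, Python scripts to look and compute and a tool call to move; the robot and the scene stay as the last step left them, time stands still between calls to the robot, and variables do not carry over. Pictures are saved under pics/ and viewed, at most 12 in all, crops included, and the job is handed in when it is done.

Besides the shell and the picture viewer there is one more tool, called after "Request:" in YAML: its name, and indented under it one key for each argument. carry_out: Moves the arm, as the interface text tells. Its arguments: {"type":"object","properties":{"moves":{"type":"array","items":{"type":"array","items":{"type":"number"}}},"fingers":{"type":"number"},"force":{"type":"number"}},"required":["moves"]}

```bash
ls; mkdir -p pics; cat > h.py <<'E'
import numpy as np, cv2
from scipy.spatial.transform import Rotation as R
from bench import read_state, viewer, r
def cam(n):
    c=viewer.camera(n); np.savez('/tmp/%s.npz'%n,**{k:np.array(v) for k,v in c.items()}); return c
def load(n): return dict(np.load('/tmp/%s.npz'%n))
def cloud(c):
    h,w=c['range_z'].shape; u,v=np.meshgrid(np.arange(w),np.arange(h))
    K=np.array([[c['fx'],0,c['cx']],[0,c['fy'],c['cy']],[0,0,1]],float)
    p=cv2.undistortPoints(np.stack([u,v],-1).reshape(-1,1,2).astype(float),K,np.array([float(c['k1']),0,0,0])) .reshape(h,w,2)
    z=c['range_z'][...,None]; P=np.concatenate([p*z,z],-1)
    q=np.array(c['orientation']); M=R.from_quat(q).as_matrix() if q.size==4 else q
    W=P@M.T+np.array(c['xyz']); W[c['range_z']==0]=np.nan; return W
E
python3 - <<'E'
from h import *
for n in('scene','top'):
    c=cam(n); cv2.imwrite(f'pics/{n}1.png',cv2.resize(c['pixels'][...,::-1],(800,600),interpolation=cv2.INTER_CUBIC)); print(n,c['xyz'],c['orientation'],c['fx'],c['k1'])
s=read_state(); print(s['ee_pos'],s['eef_rot'],s['time'],r.finger_overhang,s['width'])
E
```

```text
pics
scene [1.11563442 0.15036029 1.10292476] [ 0.57970583  0.76314466 -0.22519093 -0.17561443] 522.033206424381 -0.19312495542256303
top [0.32580417 0.00372233 1.06200523] [-0.7000975   0.70759635 -0.07030234  0.06502679] 466.2123204876837 -0.14195815332587366
[ 0.26367416 -0.56629801  0.23583553] [ 9.76354841e-01  2.16173131e-01 -1.69476660e-04 -6.11682794e-04] 0.1 0.014 0.08745412776084271
```

View pics/scene1.png

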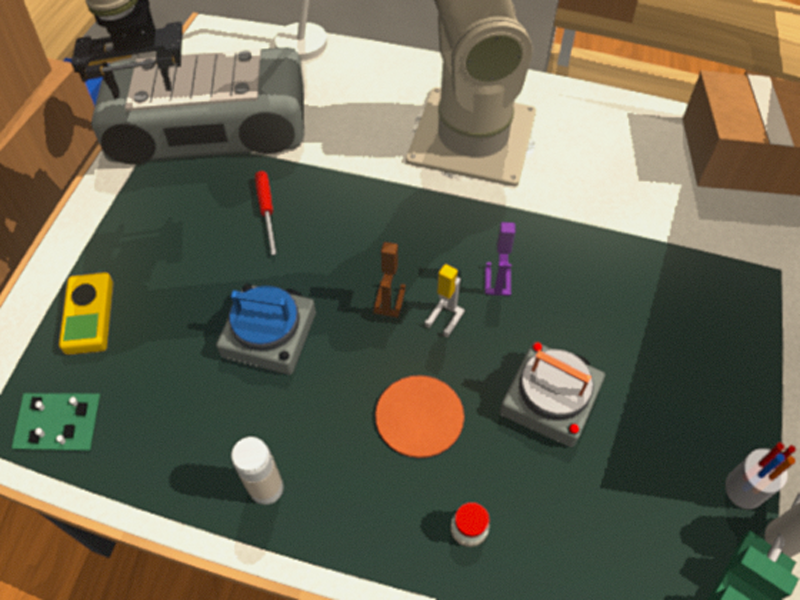

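View pics/top1.png

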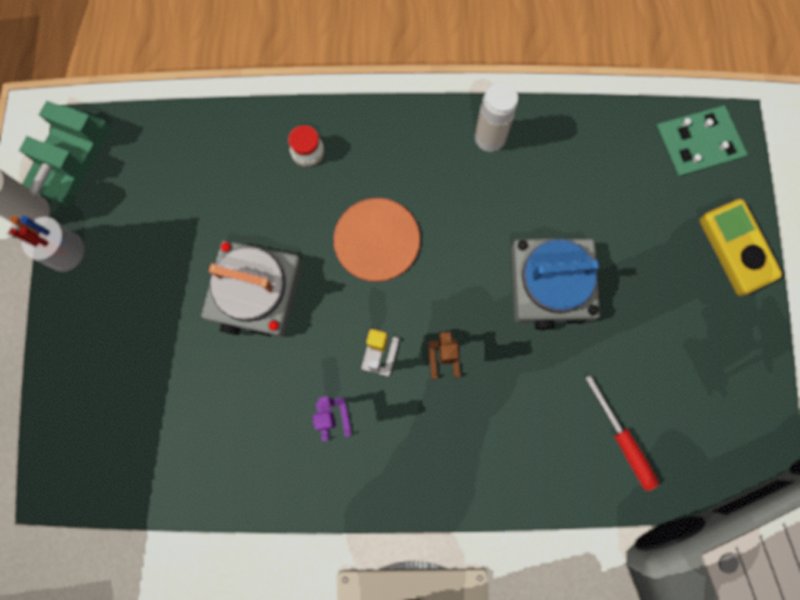

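The scene picture shows three lifter shapes: yellow-handled at (447,283), brown at (390,258) and purple at (507,238). In the top picture they are at (377,338), (449,345) and (324,412). The yellow-handled steel one is the one I want. The red-lamp pot is at top (250,285), the cold blue one at (560,275) and the rest at (377,238).

```bash
python3 - <<'E'
from h import *
ims=[]
for n,(x0,x1,y0,y1) in (('top',(240,330,220,275)),('scene',(285,365,175,245))):
    c=load(n); W=cloud(c); px=c['pixels'].astype(int); hsv=cv2.cvtColor(c['pixels'],cv2.COLOR_RGB2HSV).astype(int)
    im=c['pixels'][y0:y1,x0:x1,::-1]; ims.append(cv2.resize(im,(400,int(400*im.shape[0]/im.shape[1])),interpolation=cv2.INTER_CUBIC))
    H,S,V=[hsv[...,i] for i in range(3)]
    uu,vv=np.meshgrid(np.arange(560),np.arange(420))
    def rep(nm,m):
        m=m&np.isfinite(W[...,0]); P=W[m]
        if len(P)==0: print(n,nm,'none');return
        mid=np.median(P,0); P=P[np.linalg.norm(P-mid,axis=1)<.1]
        (cx,cy),(w,h),a=cv2.minAreaRect((P[:,:2]*1000).astype(np.float32))
        print(n,nm,len(P),'mean',P.mean(0).round(4),'min',P.min(0).round(3),'max',P.max(0).round(3),'rect',np.round([cx,cy,w,h,a],1)); return P
    box=lambda a,b,cc,d:(uu>=a)&(uu<b)&(vv>=cc)&(vv<d)
    # native pix = /1.4286
    if n=='top':
        by,bl,br,bb=box(250,285,225,265),box(140,212,160,240),box(225,300,130,200),box(355,425,160,230)
    else:
        by,bl,br,bb=box(295,330,180,240),box(345,425,235,315),box(255,330,255,325),box(150,222,195,262)
    yel=by&(H>20)&(H<35)&(S>130); rep('yellow',yel); 
    z=W[...,2]; rep('yeltop',yel&(z>.135))
    gy=by&(S<70)&(V>110); P=rep('steel',gy&(z>.0)); 
    rep('steelfoot',gy&(z<.03)&(z>.005))
    rep('arm',gy&(z>.06))
    rep('rest',br&(H<15)&(S>120))
    lo=bl&(H<18)&(S>110)&(z>.1); rep('loop',lo)
    rep('lidtop',bl&(S<60)&(z>.06)&(z<.085)&(V>100))
    rep('lidtop_z',bl&(z>.07)&(z<.085))
    rep('bluetop',bb&(H>95)&(H<125)&(S>100)&(z>.105))
h=max(i.shape[0] for i in ims); cv2.imwrite('pics/crop.png',np.hstack([cv2.copyMakeBorder(i,0,h-i.shape[0],0,0,0) for i in ims]))
print(cloud(load('top'))[210,280])
E
```

```text
top yellow 165 mean [0.4533 0.0456 0.1493] min [0.442 0.033 0.107] max [0.468 0.06  0.157] rect [455.1  46.4  23.6  22.6  75.5]
top yeltop 147 mean [0.454  0.0463 0.1525] min [0.442 0.033 0.136] max [0.468 0.06  0.157] rect [455.2  46.4  23.6  22.6  75. ]
top steel 342 mean [0.4396 0.0471 0.0333] min [0.415 0.019 0.   ] max [0.477 0.077 0.106] rect [451.4  48.2  48.5  65.2  73.9]
top steelfoot 196 mean [0.4418 0.0452 0.0102] min [0.415 0.019 0.005] max [0.475 0.077 0.028] rect [449.9  48.6  47.2  62.   73.7]
top arm 97 mean [0.4326 0.0527 0.0924] min [0.42  0.043 0.062] max [0.448 0.062 0.106] rect [433.6  54.2  17.3  25.2  75.7]
top rest 2768 mean [0.6382 0.0523 0.0122] min [ 0.57  -0.017  0.   ] max [0.709 0.122 0.019] rect [639.7  52.4 138.7 139.5  89.2]
top loop 217 mean [0.5534 0.2494 0.1202] min [0.537 0.208 0.1  ] max [0.571 0.295 0.126] rect [554.5 251.   89.9  11.5  73.9]
top lidtop 1695 mean [0.5509 0.2496 0.0732] min [0.498 0.196 0.063] max [0.611 0.309 0.083] rect [553.8 251.4 111.8 112.3  25.5]
top lidtop_z 1650 mean [0.5516 0.2487 0.0735] min [0.498 0.193 0.07 ] max [0.
[... 848 characters left out ...]
ne rest 2862 mean [0.642  0.0531 0.0105] min [ 0.564 -0.02  -0.005] max [0.71  0.123 0.019] rect [637.6  51.9 145.1 143.    4.6]
scene loop 218 mean [0.5557 0.2504 0.1191] min [0.538 0.207 0.101] max [0.572 0.294 0.125] rect [554.9 250.4  87.1  14.   75.5]
scene lidtop 1450 mean [0.5616 0.2506 0.072 ] min [0.496 0.195 0.062] max [0.61  0.309 0.084] rect [553.9 252.  109.8 113.2  37. ]
scene lidtop_z 1260 mean [0.5605 0.2491 0.0727] min [0.5   0.192 0.07 ] max [0.611 0.307 0.085] rect [555.2 251.2 108.4 109.7  60.2]
scene bluetop 233 mean [ 0.5647 -0.2317  0.118 ] min [ 0.553 -0.278  0.105] max [ 0.574 -0.189  0.124] rect [ 564.3 -233.9   14.7   89.1    4.8]
[0.5367962  0.01446926 0.00708172]
```

View pics/crop.png

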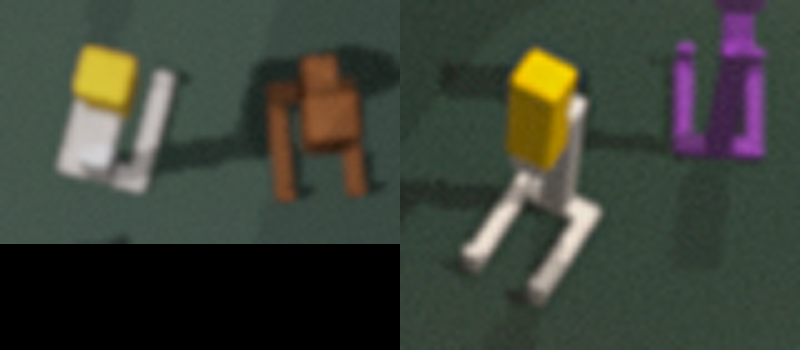

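Crop: the yellow-handled steel lifter is in both views, at (105,75) left and (545,95) right. Its fork opens ahead of the robot, slightly to -y. The brown one faces the other way. The yellow lifter is confirmed. Yaw is about -15.5° for the lifter and about -15.5° for the loop.

```bash
cat >> h.py <<'E'
def to(p,yaw):
    """world TCP target, tool-x yaw (deg), pointing down -> shift in units (current tool axes), then turn in units (tool axes)"""
    s=read_state(); Rc=R.from_quat(s['eef_rot']); 
    Rt=R.from_euler('z',yaw,degrees=True)*R.from_euler('x',180,degrees=True)
    d=np.array(p)-s['ee_pos']
    print('t',round(s['time'],2),'pos',np.round(s['ee_pos'],4),'toolx',Rc.as_matrix()[:,0].round(4),'toolz',Rc.as_matrix()[:,2].round(4))
    print('shift',Rc.inv().apply(d).round(4)/.04,'shift after turn',(Rt.inv().apply(d)/.04).round(3),'turn',((Rc.inv()*Rt).as_rotvec(degrees=True)/8).round(3))
E
python3 -c "
from h import *
to([.44,.047,.29],-15.5)"
```

```text
t 0.1 pos [ 0.2637 -0.5663  0.2358] toolx [ 9.065e-01  4.221e-01 -1.000e-04] toolz [-6.0e-04  1.1e-03 -1.0e+00]
shift [ 10.4675 -12.04    -1.34  ] shift after turn [  0.15  -15.953  -1.354] turn [-9.000e-03  4.000e-03  5.059e+00]
```

Request:
carry_out:
  moves:
    - [0.3, -0.3, -0.3, 0, 0, 0]
    - [0.5, -0.6, -0.3, 0, 0, 0]
    - [0.6, -0.7, -0.3, 0, 0, 0]
    - [0.6, -0.7, -0.2, 0, 0, 0]
    - [0.6, -0.7, -0.2, 0, 0, 0]
    - [0.6, -0.7, 0, 0, 0, 0]
    - [0.6, -0.7, 0, 0, 0, 0]
    - [0.6, -0.7, 0, 0, 0, 0]
    - [0.6, -0.7, 0, 0, 0, 0]
    - [0.6, -0.7, 0, 0, 0, 0]
    - [0.6, -0.7, 0, 0, 0, 0]
    - [0.6, -0.7, 0, 0, 0, 0]
    - [0.6, -0.7, 0, 0, 0, 0]
    - [0.6, -0.7, 0, 0, 0, 0]
    - [0.6, -0.7, 0, 0, 0, 0]
    - [0.6, -0.7, 0, 0, 0, 0]
    - [0.6, -0.7, 0, 0, 0, 0]
    - [0.6, -0.65, 0, 0, 0, 0]
    - [0.4, -0.3, 0, 0, 0, 0]
  fingers: 60

```text
time: 2.48
ee_pos: [0.4464, 0.0664, 0.2892]
eef_rot: [0.976, 0.218, 0.0, 0.001]
ft_force: [-1.4, -0.7, 0.1]
width: 0.0597
grip_force: 0.0
```

Request:
carry_out:
  moves:
    - [0, 0, 0, 0, 0, 0.8]
    - [0, 0, 0, 0, 0, 1]
    - [0, 0, 0, 0, 0, 1]
    - [0, 0, 0, 0, 0, 1]
    - [0, 0, 0, 0, 0, 0.8]
    - [0, 0, 0, 0, 0, 0.46]
    - [0, 0, 0, 0, 0, 0]
    - [0, 0, 0, 0, 0, 0]

```text
time: 3.48
ee_pos: [0.4467, 0.064, 0.2888]
eef_rot: [0.991, -0.134, 0.0, 0.0]
ft_force: [0.0, -0.6, 1.2]
width: 0.0601
grip_force: 0.0
```

```bash
python3 - <<'E'
from h import *
to([.4565,.0465,.20],-15.5)
c=cam('wrist'); cv2.imwrite('pics/w1.png',c['pixels'][...,::-1]); W=cloud(c)
hsv=cv2.cvtColor(c['pixels'],cv2.COLOR_RGB2HSV).astype(int); H,S,V=[hsv[...,i] for i in range(3)]
z=W[...,2]
def rep(nm,m):
    P=W[m&np.isfinite(z)]
    if len(P)<5: print(nm,'none');return
    print(nm,len(P),P.mean(0).round(4),np.round(cv2.minAreaRect((P[:,:2]*1000).astype(np.float32)) [0],1),np.round(cv2.minAreaRect((P[:,:2]*1000).astype(np.float32))[1:][0],1),cv2.minAreaRect((P[:,:2]*1000).astype(np.float32))[2])
near=np.hypot(W[...,0]-.456,W[...,1]-.0465)<.06
rep('yel',near&(H>20)&(H<35)&(S>130)&(z>.148)); rep('foot',near&(S<70)&(z<.03)&(z>.005)&(V>100))
E
```

```text
t 3.48 pos [0.4467 0.064  0.2888] toolx [ 9.641e-01 -2.655e-01  6.000e-04] toolz [ 4.e-04 -7.e-04 -1.e+00]
shift [0.3525 0.355  2.22  ] shift after turn [0.354 0.356 2.22 ] turn [ 0.004 -0.004  0.013]
yel 664 [0.4567 0.048  0.1737] [462.3  63.9] [65.5 24.3] 65.70378875732422
foot 440 [0.4552 0.0501 0.0104] [449.3  47.4] [45.8 60.2] 73.4912109375
```

View pics/w1.png

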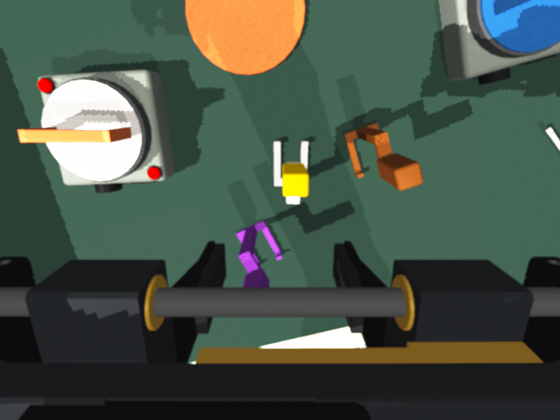

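The wrist picture shows the yellow handle at (295,180), with prongs at (278,163) and (304,155) parallel to the image vertical, so the yaw agrees. Align, descend and grip.

Request:
carry_out:
  moves:
    - [0.16, 0.19, 0, 0, 0, 0.07]
    - [0.16, 0.19, 0.2, 0, 0, 0]
    - [0, 0, 0.6, 0, 0, 0]
    - [0, 0, 0.8, 0, 0, 0]
    - [0, 0, 0.8, 0, 0, 0]
    - [0, 0, 0.8, 0, 0, 0]
    - [0, 0, 0.6, 0, 0, 0]
    - [0, 0, 0.3, 0, 0, 0]
    - [0, 0, 0.16, 0, 0, 0]
    - [0, 0, 0, 0, 0, 0]
    - [0, 0, 0, 0, 0, 0]

```text
time: 4.9
ee_pos: [0.4557, 0.0455, 0.1188]
eef_rot: [0.99, -0.14, 0.001, -0.0]
ft_force: [0.6, 0.6, 0.5]
width: 0.0599
grip_force: 0.0
```

```bash
python3 - <<'E'
from h import *
to([.455,.046,.118],-16)
c=cam('wrist'); a=c['pixels'][...,::-1]
s=cam('scene'); b=cv2.resize(s['pixels'][130:270,240:420,::-1],None,fx=3,fy=3,interpolation=cv2.INTER_CUBIC)
b=b[:, 60:480]; a=a[:,100:480]; h=420; cv2.imwrite('pics/g1.png',np.hstack([a,b[:h]]))
E
```

```text
t 4.9 pos [0.4557 0.0455 0.1188] toolx [ 0.9609 -0.2769  0.0012] toolz [ 1.2e-03 -2.0e-04 -1.0e+00]
shift [-0.02   -0.0075  0.02  ] shift after turn [-0.019 -0.008  0.021] turn [-0.001 -0.009 -0.009]
```

View pics/g1.png

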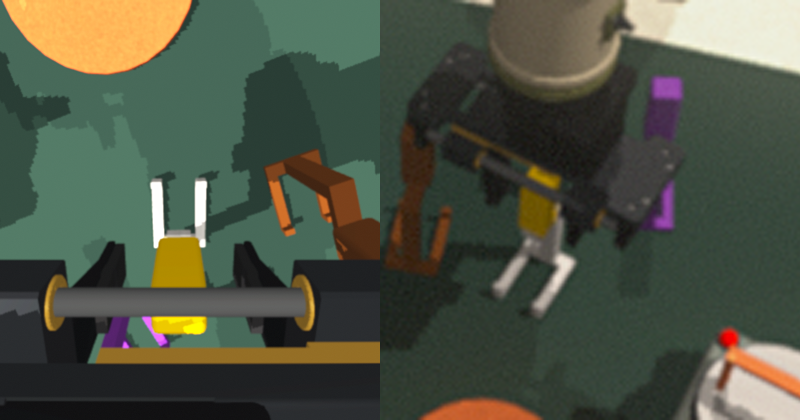

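The yellow handle sits midway between the fingers, at (180,290) in the left picture. Close, then lift.

Request:
carry_out:
  moves:
    - [0, 0, 0, 0, 0, 0]
    - [0, 0, 0, 0, 0, 0]
    - [0, 0, 0, 0, 0, 0]
    - [0, 0, 0, 0, 0, 0]
    - [0, 0, 0, 0, 0, 0]
    - [0, 0, 0, 0, 0, 0]
    - [0, 0, 0, 0, 0, 0]
  fingers: 10
  force: 40

```text
time: 5.88
ee_pos: [0.4551, 0.0455, 0.1181]
eef_rot: [0.99, -0.14, -0.0, 0.0]
ft_force: [0.2, 1.0, -0.6]
width: 0.0236
grip_force: 39.9
```

Request:
carry_out:
  moves:
    - [0, 0, -0.2, 0, 0, 0]
    - [0, 0, -0.5, 0, 0, 0]
    - [0, 0, -0.6, 0, 0, 0]
    - [0, 0, -0.6, 0, 0, 0]
    - [0, 0, -0.4, 0, 0, 0]
    - [0, 0, -0.2, 0, 0, 0]
    - [0, 0, 0, 0, 0, 0]

```text
time: 6.75
ee_pos: [0.4552, 0.0454, 0.2182]
eef_rot: [0.99, -0.14, 0.0, 0.0]
ft_force: [-0.1, 0.3, -1.8]
width: 0.0234
grip_force: 39.9
```

```bash
python3 - <<'E'
from h import *
# hook pre-position: 80 mm behind loop along lid x, foot underside z=.086 => TCP z=.201
yaw=-15.5; u=np.array([np.cos(np.radians(yaw)),np.sin(np.radians(yaw))])
L=np.array([.5545,.2507]); p=L-.085*u; print(p)
to([*p,.201],yaw)
c=cam('wrist'); W=cloud(c); cv2.imwrite('pics/w2.png',c['pixels'][...,::-1])
hsv=cv2.cvtColor(c['pixels'],cv2.COLOR_RGB2HSV).astype(int); H,S,V=[hsv[...,i] for i in range(3)]
m=(H<18)&(S>110)&(W[...,2]>.11)&(W[...,2]<.13)&(np.hypot(W[...,0]-L[0],W[...,1]-L[1])<.07)
if m.sum()>10: print('loop',m.sum(),cv2.minAreaRect((W[m][:,:2]*1000).astype(np.float32)),W[m].mean(0))
E
```

```text
[0.47259141 0.27341526]
t 6.75 pos [0.4552 0.0454 0.2182] toolx [ 9.609e-01 -2.769e-01  3.000e-04] toolz [ 3.e-04 -2.e-04 -1.e+00]
shift [-1.16   -5.5975  0.43  ] shift after turn [-1.104 -5.608  0.43 ] turn [ 0.001 -0.002 -0.072]
loop 147 ((550.8214721679688, 222.35935974121094), (37.216217041015625, 10.918736457824707), 56.95261764526367) [0.5432337  0.21074475 0.11566053]
```

View pics/w2.png

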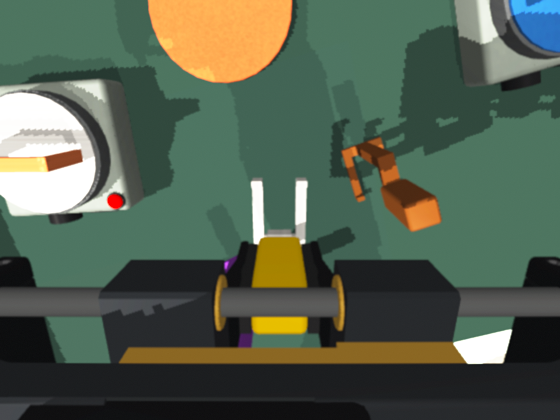

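The wrist picture shows the lifter held straight, with prongs at (257,205) and (302,205). Move it behind the loop, short of the pot.

Request:
carry_out:
  moves:
    - [-0.2, -0.3, 0, 0, 0, 0]
    - [-0.2, -0.6, 0, 0, 0, 0]
    - [-0.2, -0.8, 0, 0, 0, 0]
    - [-0.2, -0.8, 0, 0, 0, 0]
    - [-0.2, -0.8, 0, 0, 0, 0]
    - [-0.1, -0.8, 0, 0, 0, 0]
    - [0, -0.8, 0, 0, 0, 0]
    - [0, -0.5, 0, 0, 0, -0.05]
    - [0, -0.2, 0, 0, 0, 0]
    - [0, 0, 0, 0, 0, 0]
    - [0, 0, 0, 0, 0, 0]

```text
time: 8.18
ee_pos: [0.4743, 0.2729, 0.2178]
eef_rot: [0.991, -0.136, -0.0, 0.0]
ft_force: [-0.2, -0.7, -1.7]
width: 0.0238
grip_force: 39.9
```

```bash
python3 - <<'E'
from h import *
yaw=-15.5; u=np.array([np.cos(np.radians(yaw)),np.sin(np.radians(yaw))])
L=np.array([.5545,.2507]); p=L-.085*u
to([*p,.201],yaw)
c=cam('wrist'); W=cloud(c); cv2.imwrite('pics/w3.png',c['pixels'][...,::-1])
hsv=cv2.cvtColor(c['pixels'],cv2.COLOR_RGB2HSV).astype(int); H,S,V=[hsv[...,i] for i in range(3)]
z=W[...,2]
m=(H<18)&(S>110)&(np.hypot(W[...,0]-L[0],W[...,1]-L[1])<.07)&(z>.09)
t=m&(z>np.median(z[m])-.004)
for k in (m,t): print('loop',k.sum(),cv2.minAreaRect((W[k][:,:2]*1000).astype(np.float32)),W[k].mean(0),np.percentile(W[k][:,2],[5,50,95]))
P=W[t][:,:2]; e=np.linalg.eigh(np.cov(P.T))[1][:,1]; print('axis deg',np.degrees(np.arctan2(e[1],e[0])))
f=(z>.09)&(S<60)&(V>120)&(np.hypot(W[...,0]-p[0],W[...,1]-p[1])<.06); P=W[f]; print('fork',f.sum(),P.mean(0).round(4),np.percentile(P,[2,98],axis=0).round(4),cv2.minAreaRect((P[:,:2]*1000).astype(np.float32)))
E
```

```text
t 8.18 pos [0.4743 0.2729 0.2178] toolx [ 9.629e-01 -2.698e-01 -4.000e-04] toolz [-5.e-04 -5.e-04 -1.e+00]
shift [-0.045  -0.0025  0.42  ] shift after turn [-0.044 -0.001  0.42 ] turn [ 0.004  0.003 -0.019]
loop 1682 ((524.6921997070312, 258.4749450683594), (86.97785949707031, 70.4834976196289), 74.3559799194336) [0.55207056 0.25039385 0.1252187 ] [0.11930239 0.12048087 0.1218209 ]
loop 1682 ((524.6921997070312, 258.4749450683594), (86.97785949707031, 70.4834976196289), 74.3559799194336) [0.55207056 0.25039385 0.1252187 ] [0.11930239 0.12048087 0.1218209 ]
axis deg 73.98312360182219
fork 1354 [0.4724 0.2711 0.121 ] [[0.441  0.2227 0.1059]
 [0.5008 0.2988 0.3065]] ((466.53448486328125, 259.1725158691406), (73.22600555419922, 59.01586151123047), 74.67031860351562)
```

View pics/w3.png

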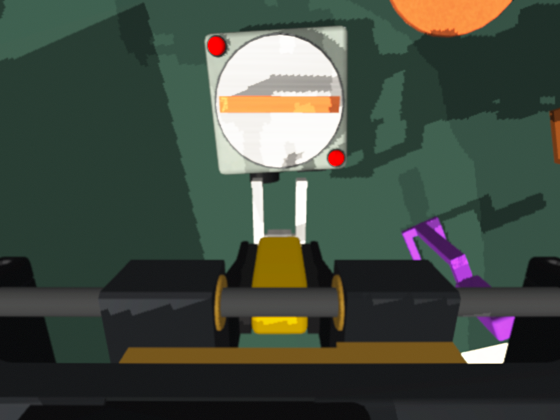

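The wrist picture shows the copper bar horizontal at row 104, columns 220-340, centred on 280. The prongs at 258 and 302 are centred on it too. Lower to window height and slide in.

Request:
carry_out:
  moves:
    - [0, 0, 0.2, 0, 0, 0]
    - [0, 0, 0.22, 0, 0, 0]
    - [0, 0, 0, 0, 0, 0]
    - [0.2, 0, 0, 0, 0, 0]
    - [0.3, 0, 0, 0, 0, 0]
    - [0.3, 0, 0, 0, 0, 0]
    - [0.3, 0, 0, 0, 0, 0]
    - [0.3, 0, 0, 0, 0, 0]
    - [0.3, 0, 0, 0, 0, 0]
    - [0.25, 0, 0, 0, 0, 0]
    - [0.13, 0, 0, 0, 0, 0]
    - [0, 0, 0, 0, 0, 0]
    - [0, 0, 0, 0, 0, 0]

```text
time: 9.85
ee_pos: [0.5545, 0.2508, 0.2014]
eef_rot: [0.991, -0.136, -0.0, 0.0]
ft_force: [-0.0, -0.7, -1.6]
width: 0.0241
grip_force: 39.9
```

```bash
python3 - <<'E'
from h import *
to([.5545,.2507,.201],-15.5)
a=cam('wrist')['pixels'][20:320,140:420,::-1]
c=cam('scene'); b=c['pixels'][200:325,330:440,::-1]
f=lambda i:cv2.resize(i,(int(i.shape[1]*450/i.shape[0]),450),interpolation=cv2.INTER_CUBIC)
o=np.hstack([f(a),f(b)])[:, :800]; cv2.imwrite('pics/hk.png',o); print(o.shape)
E
```

```text
t 9.85 pos [0.5545 0.2508 0.2014] toolx [ 9.630e-01 -2.695e-01 -1.000e-04] toolz [-1.e-04 -0.e+00 -1.e+00]
shift [-0.      0.0025  0.01  ] shift after turn [-0.     0.002  0.009] turn [ 0.     0.    -0.017]
(450, 800, 3)
```

View pics/hk.png

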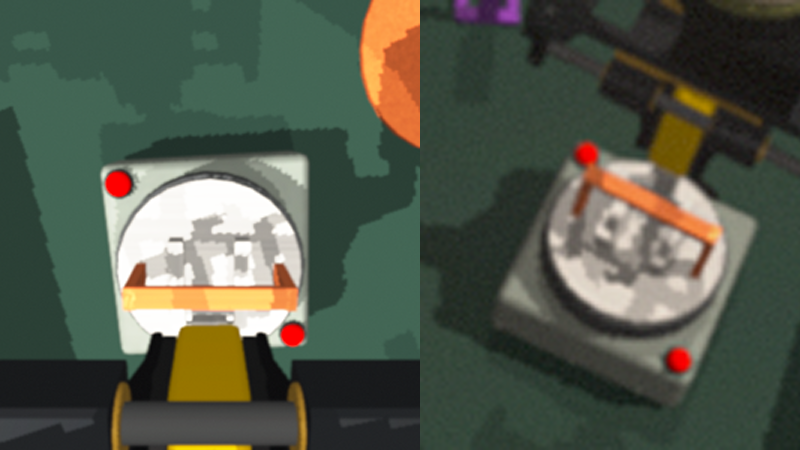

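The left picture shows the prong tips at (175,245) and (242,245), past the bar and inside the window, with no contact force. Lift slowly.

Request:
carry_out:
  moves:
    - [0, 0, -0.15, 0, 0, 0]
    - [0, 0, -0.15, 0, 0, 0]
    - [0, 0, -0.1, 0, 0, 0]
    - [0, 0, -0.08, 0, 0, 0]
    - [0, 0, -0.06, 0, 0, 0]
    - [0, 0, -0.06, 0, 0, 0]
    - [0, 0, -0.06, 0, 0, 0]
    - [0, 0, -0.08, 0, 0, 0]
    - [0, 0, -0.1, 0, 0, 0]
    - [0, 0, -0.15, 0, 0, 0]
    - [0, 0, -0.2, 0, 0, 0]
    - [0, 0, -0.2, 0, 0, 0]
    - [0, 0, -0.2, 0, 0, 0]
    - [0, 0, -0.2, 0, 0, 0]
    - [0, 0, -0.15, 0, 0, 0]
    - [0, 0, -0.1, 0, 0, 0]
    - [0, 0, 0, 0, 0, 0]
    - [0, 0, 0, 0, 0, 0]

```text
time: 12.2
ee_pos: [0.5548, 0.2504, 0.2826]
eef_rot: [0.991, -0.136, -0.0, 0.0]
ft_force: [-0.1, 0.0, -3.5]
width: 0.0237
grip_force: 39.9
```

```bash
python3 - <<'E'
from h import *
c=cam('top'); W=cloud(c); z=W[...,2]; s=read_state()
hsv=cv2.cvtColor(c['pixels'],cv2.COLOR_RGB2HSV).astype(int); H,S,V=[hsv[...,i] for i in range(3)]
m=(S<60)&(V>90)&(z>.11)&(z<.16)&(np.hypot(W[...,0]-.5545,W[...,1]-.25)<.07)
P=W[m]; A=np.c_[P[:,:2]-[.5545,.25],np.ones(len(P))]
for _ in range(4):
    x=np.linalg.lstsq(A,P[:,2],rcond=None)[0]; k=abs(P[:,2]-A@x)<.006; P,A=P[k],A[k]
print('lid plane',x,len(P)); print(cv2.minEnclosingCircle((P[:,:2]*1000).astype(np.float32)))
l=(H<18)&(S>110)&(z>.15)&(z<.2)&(np.hypot(W[...,0]-.5545,W[...,1]-.25)<.07); print('loop',l.sum(),W[l].mean(0),cv2.minAreaRect((W[l][:,:2]*1000).astype(np.float32)))
a=c['pixels'][130:270,110:320,::-1]; d=cam('scene')['pixels'][170:300,310:440,::-1]
f=lambda i:cv2.resize(i,(int(i.shape[1]*320/i.shape[0]),320),interpolation=cv2.INTER_CUBIC)
cv2.imwrite('pics/lift.png',np.hstack([f(a),f(d)]))
to([.639,.0522,.283],-15.5)
E
```

```text
lid plane [ 0.00382754 -0.01215695  0.13214359] 119
((569.8336791992188, 204.34213256835938), 24.571685791015625)
loop 0 [nan nan nan] ((0.0, 0.0), (0.0, 0.0), 0.0)
t 12.3 pos [0.5548 0.2504 0.2826] toolx [ 9.628e-01 -2.700e-01 -3.000e-04] toolz [-4.e-04 -3.e-04 -1.e+00]
shift [ 3.365   4.2025 -0.0075] shift after turn [ 3.353  4.212 -0.009] turn [ 0.003  0.002 -0.021]<stdin>:9: RuntimeWarning: Mean of empty slice.
  ret = um.true_divide(
```

View pics/lift.png

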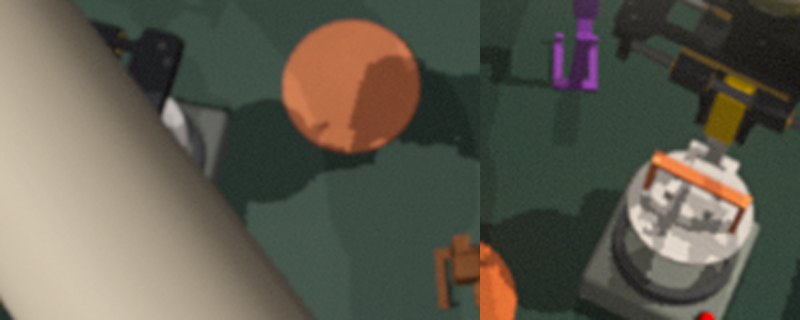

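The right picture shows the lid hanging level from the fork, bar at (700,180), clear of the pot. The force rose by 1.8 N, which is the lid's weight. Carry it over the rest.

Request:
carry_out:
  moves:
    - [0.05, 0.06, 0, 0, 0, 0]
    - [0.11, 0.14, 0, 0, 0, 0]
    - [0.18, 0.22, 0, 0, 0, 0]
    - [0.24, 0.3, 0, 0, 0, 0]
    - [0.28, 0.35, 0, 0, 0, 0]
    - [0.28, 0.35, 0, 0, 0, 0]
    - [0.28, 0.35, 0, 0, 0, 0]
    - [0.28, 0.35, 0, 0, 0, 0]
    - [0.28, 0.35, 0, 0, 0, 0]
    - [0.28, 0.35, 0, 0, 0, 0]
    - [0.28, 0.35, 0, 0, 0, 0]
    - [0.26, 0.33, 0, 0, 0, 0]
    - [0.22, 0.28, 0, 0, 0, 0]
    - [0.16, 0.2, 0, 0, 0, 0]
    - [0.11, 0.14, 0, 0, 0, 0]
    - [0.06, 0.08, 0, 0, 0, 0]
    - [0, 0, 0, 0, 0, 0]
    - [0, 0, 0, 0, 0, 0]
    - [0, 0, 0, 0, 0, 0]

```text
time: 14.68
ee_pos: [0.6384, 0.053, 0.283]
eef_rot: [0.991, -0.136, 0.0, -0.0]
ft_force: [0.1, 0.1, -3.4]
width: 0.0239
grip_force: 39.9
```

```bash
python3 - <<'E'
from h import *
to([.639,.0522,.172],-15.5)
c=cam('scene'); W=cloud(c); z=W[...,2]; L=np.array([.639,.0522])
hsv=cv2.cvtColor(c['pixels'],cv2.COLOR_RGB2HSV).astype(int); H,S,V=[hsv[...,i] for i in range(3)]
near=np.hypot(W[...,0]-L[0],W[...,1]-L[1])<.08
m=near&(S<60)&(V>90)&(abs(z-.132)<.012); P=W[m]; A=np.c_[P[:,:2]-L,np.ones(len(P))]
x=np.linalg.lstsq(A,P[:,2],rcond=None)[0]; print('plane',x,len(P),cv2.minEnclosingCircle((P[:,:2]*1000).astype(np.float32)))
l=near&(H<18)&(S>110)&(z>.17)&(z<.19); print('loop',l.sum(),cv2.minAreaRect((W[l][:,:2]*1000).astype(np.float32)),np.median(W[l],0))
E
```

```text
t 14.68 pos [0.6384 0.053  0.283 ] toolx [ 9.630e-01 -2.695e-01  1.000e-04] toolz [ 1.e-04 -0.e+00 -1.e+00]
shift [0.0175 0.015  2.775 ] shift after turn [0.019 0.014 2.776] turn [-0.    -0.001 -0.017]
plane [0.00496828 0.00603004 0.13138843] 1329 ((638.5491333007812, 53.63908004760742), 55.13639450073242)
loop 261 ((638.9855346679688, 54.0232048034668), (87.92853546142578, 13.753865242004395), 74.04489135742188) [0.63910679 0.05288723 0.17914067]
```

The lid is level within 0.5° and its centre is 1.5 mm from the rest's. Descend: fast at first, then at 10 mm/s around contact.

Request:
carry_out:
  moves:
    - [0.02, 0.03, 0.1, 0, 0, 0]
    - [0, 0, 0.25, 0, 0, 0]
    - [0, 0, 0.35, 0, 0, 0]
    - [0, 0, 0.4, 0, 0, 0]
    - [0, 0, 0.4, 0, 0, 0]
    - [0, 0, 0.35, 0, 0, 0]
    - [0, 0, 0.25, 0, 0, 0]
    - [0, 0, 0.2, 0, 0, 0]
    - [0, 0, 0.1, 0, 0, 0]
    - [0, 0, 0.07, 0, 0, 0]
    - [0, 0, 0.05, 0, 0, 0]
    - [0, 0, 0.03, 0, 0, 0]
    - [0, 0, 0.03, 0, 0, 0]
    - [0, 0, 0.03, 0, 0, 0]
    - [0, 0, 0.03, 0, 0, 0]
    - [0, 0, 0.03, 0, 0, 0]
    - [0, 0, 0.03, 0, 0, 0]
    - [0, 0, 0.03, 0, 0, 0]
    - [0, 0, 0.03, 0, 0, 0]
    - [0, 0, 0.03, 0, 0, 0]

```text
time: 17.23
ee_pos: [0.6391, 0.0512, 0.1715]
eef_rot: [0.991, -0.136, 0.0, -0.0]
ft_force: [-0.4, -0.2, -1.3]
width: 0.0243
grip_force: 39.9
```

Request:
carry_out:
  moves:
    - [0, 0, 0.04, 0, 0, 0]
    - [0, 0, 0.04, 0, 0, 0]
    - [0, 0, 0, 0, 0, 0]
    - [0, 0, 0, 0, 0, 0]

```text
time: 17.73
ee_pos: [0.639, 0.0511, 0.1682]
eef_rot: [0.991, -0.136, 0.0, 0.0]
ft_force: [0.5, -0.5, -1.3]
width: 0.0239
grip_force: 39.9
```

The force is back to the lifter's own weight, so the lid rests. Lower to mid-window and back out.

Request:
carry_out:
  moves:
    - [0, 0, 0.1, 0, 0, 0]
    - [0, 0, 0.15, 0, 0, 0]
    - [0, 0, 0.14, 0, 0, 0]
    - [0, 0, 0.06, 0, 0, 0]
    - [0, 0, 0, 0, 0, 0]

```text
time: 18.35
ee_pos: [0.6389, 0.0511, 0.1499]
eef_rot: [0.991, -0.136, -0.0, 0.0]
ft_force: [0.2, 0.3, -2.1]
width: 0.0236
grip_force: 39.9
```

Request:
carry_out:
  moves:
    - [-0.1, 0, 0, 0, 0, 0]
    - [-0.2, 0, 0, 0, 0, 0]
    - [-0.3, 0, 0, 0, 0, 0]
    - [-0.3, 0, 0, 0, 0, 0]
    - [-0.3, 0, 0, 0, 0, 0]
    - [-0.3, 0, 0, 0, 0, 0]
    - [-0.4, 0, 0, 0, 0, 0]
    - [-0.4, 0, 0, 0, 0, 0]
    - [-0.3, 0, 0, 0, 0, 0]
    - [-0.1, 0, 0, 0, 0, 0]
    - [0, 0, 0, 0, 0, 0]

```text
time: 19.73
ee_pos: [0.5351, 0.0802, 0.1503]
eef_rot: [0.991, -0.136, 0.0, 0.0]
ft_force: [-0.0, -0.6, -0.6]
width: 0.024
grip_force: 39.9
```

```bash
python3 - <<'E'
from h import *
to([.455,.05,.150],-15.5)
print(read_state()['ft_force'])
c=cam('scene'); W=cloud(c); z=W[...,2]; L=np.array([.639,.0522])
hsv=cv2.cvtColor(c['pixels'],cv2.COLOR_RGB2HSV).astype(int); H,S,V=[hsv[...,i] for i in range(3)]
near=np.hypot(W[...,0]-L[0],W[...,1]-L[1])<.08
m=near&(S<60)&(V>90)&(abs(z-.021)<.008); P=W[m]; A=np.c_[P[:,:2]-L,np.ones(len(P))]
x=np.linalg.lstsq(A,P[:,2],rcond=None)[0]; print('plane',x,len(P),cv2.minEnclosingCircle((P[:,:2]*1000).astype(np.float32)))
l=near&(H<18)&(S>110)&(z>.05)&(z<.09); print('loop',l.sum(),cv2.minAreaRect((W[l][:,:2]*1000).astype(np.float32)),np.median(W[l],0))
cv2.imwrite('pics/set.png',cv2.resize(c['pixels'][150:360,180:460,::-1],(720,540),interpolation=cv2.INTER_CUBIC))
E
```

```text
t 19.73 pos [0.5351 0.0802 0.1503] toolx [ 9.628e-01 -2.702e-01  5.000e-04] toolz [ 5.e-04 -2.e-04 -1.e+00]
shift [-1.725   1.2675  0.0075] shift after turn [-1.728  1.263  0.007] turn [ 0.001 -0.004 -0.022]
[-0.02861621 -0.61935293 -0.61608841]
plane [0.00582985 0.00285608 0.02101671] 1327 ((638.9591674804688, 52.0045051574707), 55.17619323730469)
loop 224 ((639.9589233398438, 51.76344299316406), (88.5735092163086, 13.969502449035645), 73.10845184326172) [0.63964925 0.05220629 0.06840381]
```

View pics/set.png

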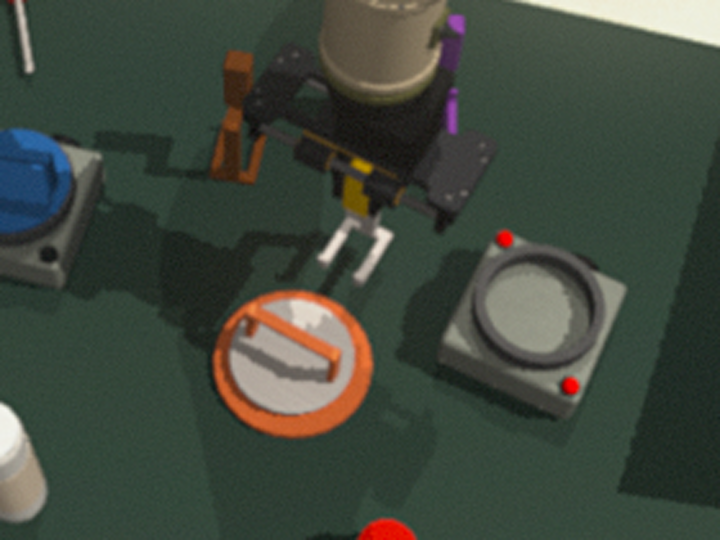

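The picture shows the lid at (290,355), level in the middle of the terracotta rest (0.639, 0.052), with the fork clear. Move the lifter back to its spot and set it down.

Request:
carry_out:
  moves:
    - [-0.15, 0.1, 0, 0, 0, 0]
    - [-0.3, 0.2, 0, 0, 0, 0]
    - [-0.4, 0.25, 0, 0, 0, 0]
    - [-0.4, 0.2, 0, 0, 0, 0]
    - [-0.2, 0.15, 0, 0, 0, 0]
    - [-0.1, 0.05, 0, 0, 0, 0]
    - [0, 0, 0.15, 0, 0, 0]
    - [0, 0, 0.2, 0, 0, 0]
    - [0, 0, 0.2, 0, 0, 0]
    - [0, 0, 0.1, 0, 0, 0]
    - [0, 0, 0.05, 0, 0, 0]
    - [0, 0, 0.04, 0, 0, 0]
    - [0, 0, 0.03, 0, 0, 0]
    - [0, 0, 0.03, 0, 0, 0]
    - [0, 0, 0, 0, 0, 0]
    - [0, 0, 0, 0, 0, 0]

```text
time: 21.78
ee_pos: [0.4651, 0.0605, 0.1182]
eef_rot: [0.991, -0.136, 0.0, 0.0]
ft_force: [0.2, -0.4, -2.2]
width: 0.0238
grip_force: 39.9
```

Request:
carry_out:
  moves:
    - [0, 0, 0.01, 0, 0, 0]
    - [0, 0, 0.01, 0, 0, 0]
    - [0, 0, 0, 0, 0, 0]
    - [0, 0, 0, 0, 0, 0]

```text
time: 22.28
ee_pos: [0.4652, 0.0605, 0.1181]
eef_rot: [0.991, -0.136, 0.0, 0.0]
ft_force: [-2.7, 0.5, 8.0]
width: 0.0239
grip_force: 39.9
```

On the mat: the force is now +8 N. Release slowly, then rise.

Request:
carry_out:
  moves:
    - [0, 0, -0.01, 0, 0, 0]
    - [0, 0, 0, 0, 0, 0]
  force: 5

```text
time: 22.52
ee_pos: [0.4653, 0.0605, 0.1181]
eef_rot: [0.991, -0.136, 0.0, 0.0]
ft_force: [-1.8, -0.9, 5.4]
width: 0.0239
grip_force: 5.0
```

Request:
carry_out:
  moves:
    - [0, 0, 0, 0, 0, 0]
    - [0, 0, 0, 0, 0, 0]
    - [0, 0, 0, 0, 0, 0]
    - [0, 0, 0, 0, 0, 0]
    - [0, 0, 0, 0, 0, 0]
    - [0, 0, -0.2, 0, 0, 0]
    - [0, 0, -0.4, 0, 0, 0]
    - [0, 0, -0.6, 0, 0, 0]
    - [0, 0, -0.8, 0, 0, 0]
    - [0, 0, -0.8, 0, 0, 0]
    - [0, 0, -0.8, 0, 0, 0]
    - [0, 0, -0.4, 0, 0, 0]
    - [0, 0, 0, 0, 0, 0]
    - [0, 0, 0, 0, 0, 0]
  fingers: 60

```text
time: 24.28
ee_pos: [0.4646, 0.0604, 0.2767]
eef_rot: [0.991, -0.136, -0.001, 0.0]
ft_force: [-0.8, 0.6, -0.6]
width: 0.06
grip_force: 0.0
```

```bash
python3 - <<'E'
from h import *
c=cam('scene'); cv2.imwrite('pics/end.png',cv2.resize(c['pixels'][120:360,120:460,::-1],(780,550),interpolation=cv2.INTER_CUBIC)); to([.46,.06,.28],-15.5)
E
```

```text
t 24.32 pos [0.4645 0.0604 0.2766] toolx [ 0.9628 -0.27   -0.0017] toolz [-0.0018 -0.     -1.    ]
shift [-0.1075  0.04   -0.085 ] shift after turn [-0.106  0.039 -0.086] turn [ 0.004  0.012 -0.021]
```

View pics/end.png

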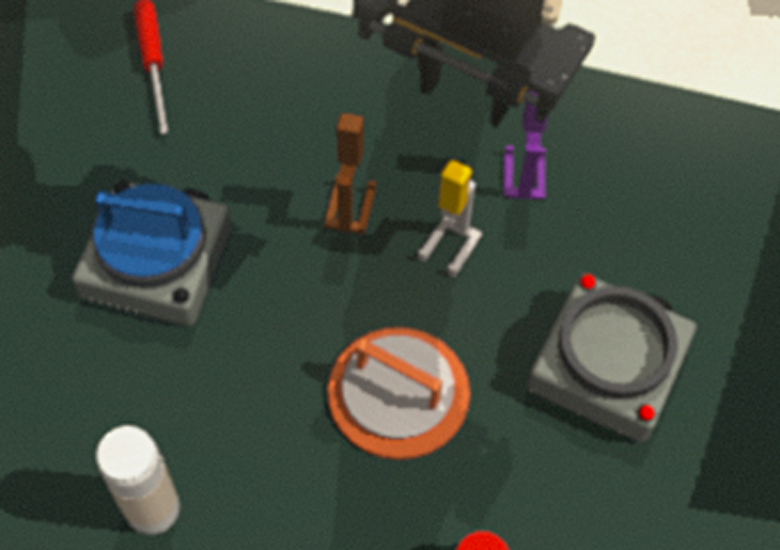

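The final picture shows the lifter upright at (455,215), the lid on the rest at (398,388), the blue lid untouched at (150,230) and the gripper clear. Hand it in.

```bash
python3 -c "
from h import *
print(r.close_job())"
```

```text
the job is handed in; nothing more can be done
None
```

The hot lid is level in the middle of the terracotta rest, the lifter stands upright on the mat, the blue lid is where it was, and the job was handed in at about 24 s of the 56 s allowed (the hand-in call gave no verdict).

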